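# Re-stand three sample containers so that their caps come level

## Robot

A 7-joint arm with a two-finger parallel gripper is mounted at the origin on a cart in front of the work surface, level with it; the furniture and walls round the work are solid. World frame = base frame: x ahead of the robot, y to its left, z up, the work surface at z = 0. Lengths are in m, angles in rad, forces in N, time in s.
With the tool pointing down it reaches from about 0.4 to 0.85 m from the base axis. Payload 4.5 kg.
Tool frame: the origin (TCP) lies midway between the tips of the shut fingers; the grasp point (between the pads) lies 19 mm behind it (r.grip_point_offset is the distance from the TCP to the grasp point, in m); z points along the fingers, y is the line along which they close (so a half turn about z gives the same grasp; the last joint's range is limited). The gripper opens to 88 mm and grips with 3 to 60 N. Pads are 18 mm wide; open, the fingers measure 123 mm over their backs; the gripper's body (75 mm by 187 mm) begins 45 mm behind the grasp point.
Start: joints at [-1.101, 0.689, -0.195, 1.565, 0.157, 0.902, -0.215], TCP at [0.264, 0.567, 0.218] pointing down, gripper open.
Joint ranges: [-3.01, 3.01], [-0.46, 2.08], [-1.47, 1.51], [0.13, 2.56], [-1, 4.14], [0.04, 2.09], [-2.66, 2.66]. Speed limits (rad/s): [2.57, 2.57, 3.14, 3.14, 3.14, 3.14, 3.14].

## Interface

Orientations are given as a unit quaternion [x, y, z, w].
In Python, from plant import r, optics gives the robot as it stands.
- The arm moves only by the shell command python3 -m pendant 'ROWS' [OPENING] [FORCE]. ROWS is JSON, a list of rows, each a list of 6 numbers: the shift along the tool's x, y, z as a fraction of full scale, then the turn, a rotation vector about the tool's x, y, z as a fraction of full scale. A call has 1 to 5 rows; each row shifts and turns the commanded pose from where the row before left it, along the tool's axes as they then stand; what a row does not reach is not made up. Full scale, the value 1, is 0.025 m for a shift and pi rad for a turn. A row lasts 1/12 s, in which the tool goes at most 41.7 mm and 7.16 degrees, less where a joint would pass 70% of its speed; a pose out of reach is approached as far as the arm can. A call with a number of a shift or a turn outside -1 to 1 is refused whole. A call with a gripper value outside its range is refused whole. OPENING is the opening, from -1 (shut) to 1 (fully open), set as the call begins (- or left out, the last holds). The fingers move at their own pace and stop on an object; FORCE is the grip in N (left out, the last holds). Time passes only in rows, so rows that do not move let the fingers close. It gives the time, the measured TCP pose, the force, the opening and the grip force at its end, in the units of the state.
- r.get_state(): the state, without advancing time (a new reading comes with each control period).
- optics.snapshot(name): name is "scene" or "top"; returns (picture, depth): 480x640x3 uint8, blue, green, red; 480x640 float32, m along the optical axis (not along the pixel's ray), 0 where there is no reading.
- optics.calibration(name): a dict with "vfov" (degrees; the focal length in pixels is half the picture's height over the tangent of half this angle, whatever the lens; pixels are square), "cx", "cy" (the principal point, pixels), "cam_to_world" (4x4, takes a point from camera to world coordinates). Camera axes: x right, y up, looking along -z (the intrinsics and any distortion apply to the point x, -y, -z); pixel columns grow to the right and rows downward; lengths in m; the calibration is good to about 2 mm. A picture is of the moment at which its call begins. calibration takes no time and is no camera call.
- r.finish_job(): hands the job in; it is judged then, once.
The state is a dict: "clock": time; "q": joint angles; "qd": joint speeds; "joint_torque": joint torques, N m; "tool_pos": TCP position; "eef_rot": TCP orientation; "contact_force": force on the tool from outside, world axes, zero at the start; "moment": the same for the moment, N m; "opening": opening from 0.0 (shut) to 1.0 (fully open); "finger_force": force on a finger pad.
Only numpy, scipy, OpenCV 4.12 (cv2) and the standard library are available. Lean on these libraries where they do the work, as an engineer would, in place of code of your own. Each camera call takes 0.05 s, during which the arm holds its last target. There are 200 camera calls.

## Task

The three closed sample containers are on the wrong stands: swap them round so that the tall teal tube stands on the lowest stand, the amber bottle on the middle-height stand and the short jar on the highest stand, each upright in the middle of its stand, so that the three caps come level. Each stand has room for one only; the empty white tile is free for parking a container on the way. Do not tip a container over, and leave the timer, the tape roll and the stopper where they are.

Things in the scene. Friction and masses are not known exactly. Their poses are not given: they have to be found in the camera images.
- tube: tall sample tube, loose, transparent teal, with a teal screw cap: 110 mm high, round; body 28 mm in diameter up to 91 mm above its foot, then the cap, 32 mm in diameter. About 35 g. Origin: centre of its underside; z up along its axis. At the start it stands upright on the wrong stand.
- bottle: middle-sized amber glass bottle, loose, with a black screw cap and a white label: 86 mm high, round; body 33 mm in diameter up to 53 mm above its foot, then the narrower neck and the cap, 27 mm in diameter. About 45 g. Origin: centre of its underside; z up along its axis. At the start it stands upright on the wrong stand.
- jar: short squat amber jar, loose, with a paper band and a black ribbed screw cap: 58 mm high, round; body 44 mm in diameter up to 36 mm above its foot, shoulder, then the cap, 42 mm in diameter, from 42 to 58 mm. About 60 g. Origin: centre of its underside; z up along its axis. At the start it stands upright on the wrong stand.
- low_stand: lowest stand, fixed: flat round aluminium disc, 86 mm in diameter, 12 mm high, flat top with a thin dark ring of 54 mm diameter round the middle. Origin: centre of its underside, on the counter; its top is 12 mm above that.
- middle_stand: middle-height stand, fixed: square aluminium block, 70 x 70 mm, 36 mm high, flat top with a thin dark ring of 54 mm diameter round the middle. Origin: centre of its underside, on the counter; its top is 36 mm above that.
- high_stand: highest stand, fixed: six-sided aluminium column, 64 mm across the flats, 64 mm high, flat top with a thin dark ring of 54 mm diameter round the middle. Origin: centre of its underside, on the counter; its top is 64 mm above that.
- tile: white square ceramic tile, fixed, 80 x 80 mm, 6 mm thick, empty at the start: a free place for parking a container. Origin: centre of its underside, on the counter; its top is 6 mm above that.
- timer: bystander: pale bench timer lying on its back, loose, 66 x 62 x 18 mm. Origin: centre of its underside.
- tape_roll: bystander: roll of white labelling tape lying flat, loose, 60 mm in diameter, 18 mm high. Origin: centre of its underside.
- stopper: bystander: red-brown rubber stopper standing on its wide end, loose, 31 mm in diameter, 28 mm high. Origin: centre of its underside.
Mind the look-alikes: they are no part of the job. What is shaped like the bottle but blue, green or red is not meant.

How it is judged:
At the end, for the whole second after the job is handed in: The teal tube stands on the lowest stand, the amber bottle on the middle-height stand and the short jar on the highest stand, each upright (within 0.1 rad), its axis within 15 mm of the middle of the stand, its underside within 5 mm of the stand's top, released and at rest (horizontal distance between tube and low_stand below 0.015 m and height (world z) of tube between 0.007 and 0.017 m and angle between each of tube, bottle, jar's own z axis and vertical below 0.1 rad and linear speed of each of tube, bottle, jar below 0.02 m/s and angular speed of each of tube, bottle, jar below 0.3 rad/s and horizontal distance between bottle and middle_stand below 0.015 m and height (world z) of bottle between 0.031 and 0.041 m and horizontal distance between jar and high_stand below 0.015 m and height (world z) of jar between 0.059 and 0.069 m); the robot touches nothing.
It fails at once if a container tipped over (angle between any of tube, bottle, jar's own z axis and vertical above 0.6 rad).
It fails at once if the timer, the tape roll or the stopper was moved (by more than 20 mm) (distance of any of timer, tape_roll, stopper from where it was at the start of the episode above 0.02 m).
It also fails if it takes over 112 s, if anything falls off the work surface, if the arm or the gripper's body presses on something with over 40 N, if the wrist force passes 120 N, or if a joint passes its speed limit or range.

## Working session

There is one attempt and no reset: what is moved stays moved. The work goes in short steps, Python scripts to look and compute and a shell command to move; the robot and the scene stay as the last step left them, time stands still between calls to the robot, and variables do not carry over. Pictures are saved under pics/ and viewed, at most 14 in all, crops included, and the job is handed in when it is done.

```bash
ls; mkdir -p pics
python3 - <<'E'
from plant import r, optics
import cv2,numpy as np
for n in("scene","top"):
    p,d=optics.snapshot(n); cv2.imwrite(f"pics/{n}0.png",p); np.save(f"pics/{n}0.npy",d); c=optics.calibration(n); print(n,c)
print(r.get_state(), r.grip_point_offset)
E
```

```text
pics
scene {'vfov': 45.544227761937435, 'cx': 325.77067994587446, 'cy': 242.34114627783643, 'cam_to_world': array([[ 0.56380362,  0.494214  , -0.66172351, -0.15712023],
       [-0.82572911,  0.32058408, -0.46410913, -0.44372985],
       [-0.01723121,  0.80807077,  0.58883335,  0.70330026],
       [ 0.        ,  0.        ,  0.        ,  1.        ]])}
top {'vfov': 48.92801208930289, 'cx': 321.9110659590601, 'cy': 239.32422433734104, 'cam_to_world': array([[ 0.02677587,  0.99286118, -0.1162314 ,  0.43041939],
       [-0.99960941,  0.02566225, -0.01106723,  0.05228352],
       [-0.00800546,  0.11648234,  0.9931605 ,  1.03110938],
       [ 0.        ,  0.        ,  0.        ,  1.        ]])}
{'clock': 0.1, 'q': array([-1.10121476,  0.68989247, -0.19449712,  1.56619543,  0.15732452,
        0.90250047, -0.21505698]), 'qd': array([ 0.00139326, -0.00272598,  0.00229379, -0.0059265 , -0.00161938,
        0.00072098, -0.00058483]), 'joint_torque': array([-2.97125545e-03, -5.28498602e+01, -1.27122346e+00, -1.53837472e+01,
       -5.25392289e-02,  2.02494339e-03,  3.42158762e-05]), 'tool_pos': array([0.26363928, 0.56603719, 0.21690633]), 'eef_rot': array([ 2.16116339e-01,  9.76367290e-01, -7.96039762e-04, -9.95998603e-05]), 'contact_force': array([-0.15988046, -0.93622182, -0.31594573]), 'moment': array([-0.00080262,  0.04617913,  0.06973128]), 'finger_force': 0.0, 'opening': 0.9971532377621006} 0.0187
```

View pics/scene0.png

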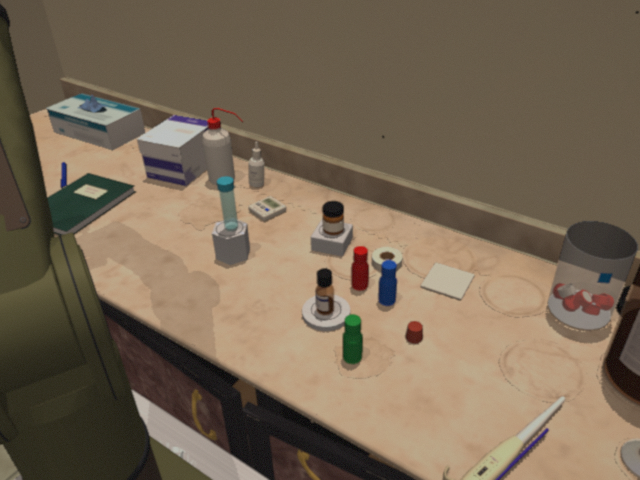

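View pics/top0.png

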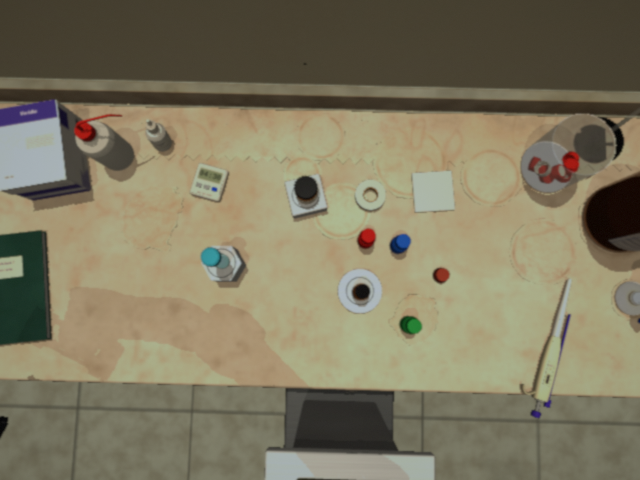

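```bash
python3 - <<'E'
import cv2
p=cv2.imread("pics/top0.png")
a=cv2.resize(p[155:310,190:390],None,fx=4,fy=3.8709677,interpolation=cv2.INTER_CUBIC)
cv2.imwrite("pics/c1.png",cv2.resize(p[160:310,190:390],None,fx=4,fy=4,interpolation=cv2.INTER_CUBIC))
cv2.imwrite("pics/c2.png",cv2.resize(p[160:310,330:480],None,fx=4,fy=4,interpolation=cv2.INTER_CUBIC))
E
cat > h.py <<'E'
import numpy as np
from plant import r, optics
def geom(n):
    c=optics.calibration(n); return 240/np.tan(np.radians(c["vfov"]/2)),c["cx"],c["cy"],c["cam_to_world"]
def atz(n,u,v,z):
    f,cx,cy,T=geom(n); d=T[:3,:3]@[(u-cx)/f,-(v-cy)/f,-1]; o=T[:3,3]
    return o+d*(z-o[2])/d[2]
def cloud(n,d):
    f,cx,cy,T=geom(n); v,u=np.indices(d.shape)
    P=np.stack([(u-cx)/f*d,-(v-cy)/f*d,-d],-1); P=P@T[:3,:3].T+T[:3,3]; P[d==0]=np.nan; return P
E
```

```text
(no output)
```

View pics/c1.png

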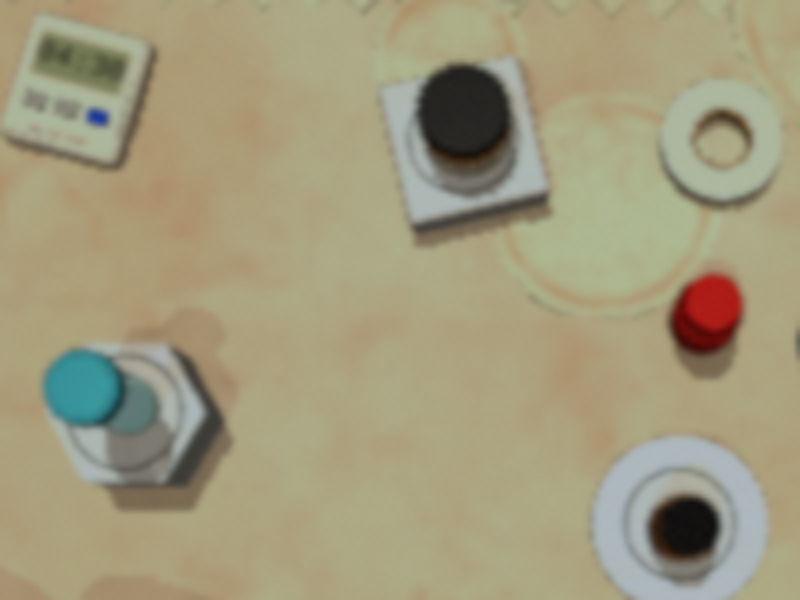

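View pics/c2.png

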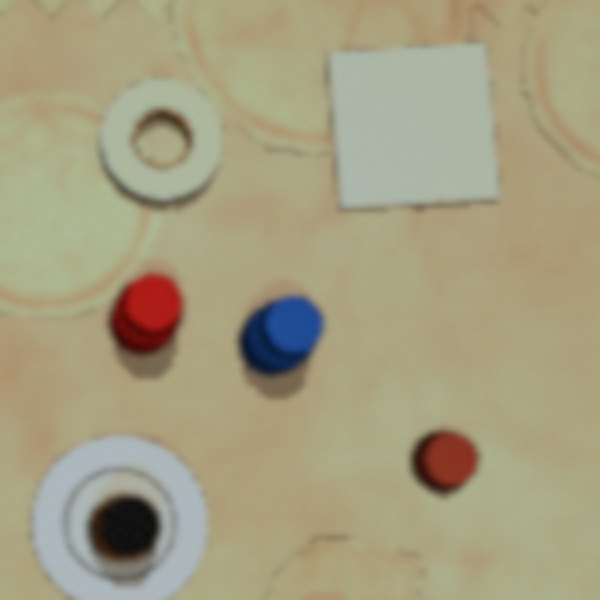

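Run:
```python
from h import *
L=[("tubecap",1,83,388,.174),("high",1,125,412,.064),("jarcap",1,464,111,.094),("mid",1,464.5,142,.036),("botcap",1,686,527,.098),("low",1,680,522,.012),("tile",2,414,126,.006),
("red",2,152,302,.086),("blue",2,297,324,.086),("stopper",2,446,460,.028),("tape",2,162,139,.018),("timer",1,78,90,.018)]
for n,k,x,y,z in L:
    u=(x+.5)/4-.5+(190 if k==1 else 330); v=(y+.5)/4-.5+160
    print(n,atz("top",u,v,z).round(4),u,v)
print("green",atz("top",412,325,.086))
for n in("top","scene"):
    P=cloud(n,np.load(f"pics/{n}0.npy"))
    for nm,c,z0,z1 in [("tube",(.507,.31),.160,.19),("jar",(.63,.1),.085,.105),("bot",(.45,0),.09,.11),("red",(.54,-.02),.07,.1),("hi",(.5,.29),.055,.07)]:
        m=(np.hypot(P[...,0]-c[0],P[...,1]-c[1])<.06)&(P[...,2]>z0)&(P[...,2]<z1)
        Q=P[m]; print(n,nm,m.sum(),np.nanmedian(Q,0).round(4) if m.sum() else 0, Q[:,:2].min(0) if m.sum() else 0,Q[:,:2].max(0) if m.sum() else 0)
from scipy.spatial.transform import Rotation as R
s=r.get_state(); print(R.from_quat(s["eef_rot"]).as_matrix().round(3))
```

```text
tubecap [0.4976 0.2431 0.174 ] 210.375 256.625
high [0.4957 0.2477 0.064 ] 220.875 262.625
jarcap [0.634  0.0947 0.094 ] 305.625 187.375
mid [0.6314 0.0967 0.036 ] 305.75 195.125
botcap [ 0.4492 -0.0088  0.098 ] 361.125 291.375
low [ 0.4533 -0.0115  0.012 ] 359.625 290.125
tile [ 0.6519 -0.1533  0.006 ] 433.125 191.125
red [ 0.5508 -0.0194  0.086 ] 367.625 235.125
blue [ 0.5425 -0.0848  0.086 ] 403.875 240.625
stopper [ 0.4863 -0.1643  0.028 ] 441.125 274.625
tape [ 0.6397 -0.0281  0.018 ] 370.125 194.375
timer [0.6562 0.2878 0.018 ] 209.125 182.125
green [ 0.39269525 -0.1004859   0.086     ]
top tube 76 [0.4993 0.2552 0.1721] [0.48708324 0.25027748] [0.51178464 0.26098112]
top jar 438 [0.6347 0.096  0.093 ] [0.61357954 0.07424941] [0.6578889  0.11813404]
top bot 179 [ 0.4499 -0.0104  0.0968] [ 0.43761566 -0.02295265] [0.46231228 0.00210945]
top red 247 [ 0.5471 -0.0237  0.0849] [ 0.52970581 -0.07991059] [ 0.56422738 -0.00649473]
top hi 422 [0.4828 0.2509 0.0634] [0.46323842 0.23049709] [0.52672224 0.28449666]
scene tube 20 [0.4996 0.2531 0.1734] [0.48772604 0.25091264] [0.51167997 0.25691175]
scene jar 274 [0.6299 0.0908 0.094 ] [0.6126535  0.07156611] [0.65598671 0.11517088]
scene bot 177 [ 0.4468 -0.0144  0.098 ] [ 0.43541651 -0.02640005] [0.46522947 0.00095626]
scene red 247 [ 0.5441 -0.0272  0.0852] [ 0.53021287 -0.07963505] [ 0.56344762 -0.00869422]
scene hi 267 [0.4831 0.2536 0.0648] [0.46198881 0.23082473] [0.52932076 0.28438811]
[[-0.907  0.422 -0.001]
 [ 0.422  0.907 -0.002]
 [-0.    -0.002 -1.   ]]
```

```bash
python3 -m pendant '[[0,0,0,0,0,-0.0347],[0,0,0,0,0,-0.0347],[0,0,0,0,0,-0.0347],[0,0,0,0,0,-0.0346],[0,0,0,0,0,0]]' 1 25; python3 -m pendant '[[-0.36,-0.5,0,0,0,0],[-0.72,-0.99,0,0,0,0],[-0.72,-0.99,0,0,0,0],[-0.72,-0.99,0,0,0,0],[-0.72,-0.99,0,0,0,0]]'; python3 -c "
from h import *
s=r.get_state();print(s['q'].round(3),s['tool_pos'],s['eef_rot'].round(4))"
```

```text
clock: 0.52
tool_pos: [0.2638, 0.5661, 0.2171]
eef_rot: [-0.001, 1.0, -0.0, -0.0]
contact_force: [-1.0, 0.7, -0.5]
opening: 1.0
finger_force: 0.0
clock: 0.93
tool_pos: [0.3461, 0.4525, 0.2175]
eef_rot: [0.002, 1.0, -0.001, 0.0]
contact_force: [-0.6, -0.6, -0.1]
opening: 1.001
finger_force: 0.0
[-0.799  0.627 -0.336  1.731  0.267  0.829  0.309] [0.34612474 0.45247119 0.21747754] [ 1.9e-03  1.0e+00 -6.0e-04  2.0e-04]
```

```bash
python3 -m pendant '[[-0.7,-0.96,0,0,0,0],[-0.7,-0.96,0,0,0,0],[-0.7,-0.96,0,0,0,0],[-0.7,-0.96,0,0,0,0],[-0.7,-0.96,0,0,0,0]]'; python3 -m pendant '[[-0.7,-0.96,0,0,0,0],[-0.7,-0.96,0,0,0,0],[-0.7,-0.96,0,0,0,0],[-0.5,-0.74,0,0,0,0],[0,0,0,0,0,0]]'; python3 -m pendant '[[0,0,0,0,0,0],[0,0,0,0,0,0]]'
```

```text
clock: 1.35
tool_pos: [0.4333, 0.3323, 0.2176]
eef_rot: [0.002, 1.0, -0.001, 0.0]
contact_force: [0.1, 0.0, -0.9]
opening: 0.995
finger_force: 0.0
clock: 1.77
tool_pos: [0.5008, 0.2368, 0.2171]
eef_rot: [0.006, 1.0, -0.003, 0.001]
contact_force: [0.3, -0.2, -1.1]
opening: 1.001
finger_force: 0.0
clock: 1.93
tool_pos: [0.4968, 0.2445, 0.2176]
eef_rot: [0.001, 1.0, 0.0, -0.0]
contact_force: [-0.2, 1.6, -1.0]
opening: 1.001
finger_force: 0.0
```

```bash
python3 -m pendant '[[-0.04,-0.02,0.8,0,0,0],[0,0,1,0,0,0],[0,0,1,0,0,0],[0,0,0.8,0,0,0],[0,0,0.42,0,0,0]]'; python3 -m pendant '[[0,0,0,0,0,0],[0,0,0,0,0,0]]'
python3 - <<'E'
from h import *
import cv2
p,_=optics.snapshot("scene"); cv2.imwrite("pics/s1.png",cv2.resize(p[130:300,150:350],None,fx=3,fy=3))
E
```

```text
clock: 2.35
tool_pos: [0.4961, 0.2448, 0.1151]
eef_rot: [-0.001, 1.0, -0.0, -0.002]
contact_force: [0.2, -0.4, -0.0]
opening: 1.0
finger_force: 0.0
clock: 2.52
tool_pos: [0.4978, 0.245, 0.1173]
eef_rot: [-0.001, 1.0, 0.0, -0.0]
contact_force: [1.0, 0.4, -0.3]
opening: 1.001
finger_force: 0.0
```

View pics/s1.png

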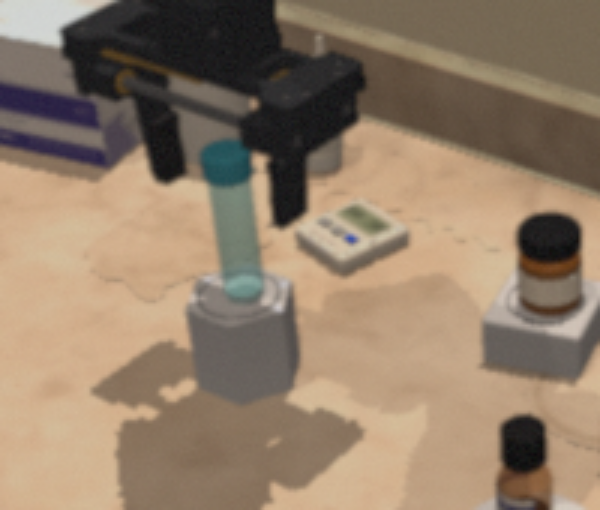

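The fingers (tips at ~(165,180) and (288,220)) straddle the tube below its cap, midpoint on the tube; close.

```bash
python3 -m pendant '[[0,0,0,0,0,0],[0,0,0,0,0,0],[0,0,0,0,0,0],[0,0,0,0,0,0],[0,0,0,0,0,0]]' -1 15;python3 -m pendant '[[0,0,0,0,0,0],[0,0,0,0,0,0],[0,0,0,0,0,0],[0,0,0,0,0,0]]'
```

```text
clock: 2.98
tool_pos: [0.4985, 0.2441, 0.1175]
eef_rot: [0.0, 1.0, 0.0, 0.0]
contact_force: [0.1, 0.4, -0.8]
opening: 0.646
finger_force: 0.0
clock: 3.32
tool_pos: [0.4983, 0.2441, 0.1171]
eef_rot: [0.0, 1.0, 0.0, -0.0]
contact_force: [0.1, -0.5, -0.2]
opening: 0.341
finger_force: 12.3
```

```bash
python3 -m pendant '[[0,0,0,0,0,0],[0,0,-0.3,0,0,0],[0,0,-0.7,0,0,0],[0,0,-0.9,0,0,0],[0,0,-0.7,0,0,0]]'; python3 -m pendant '[[-0.18,-0.468,0,0,0,0],[-0.362,-0.935,0,0,0,0],[-0.362,-0.935,0,0,0,0],[-0.362,-0.935,0,0,0,0],[-0.362,-0.935,0,0,0,0]]'; python3 -m pendant '[[-0.362,-0.935,0,0,0,0],[-0.362,-0.935,0,0,0,0],[-0.362,-0.935,0,0,0,0],[-0.362,-0.935,0,0,0,0],[-0.362,-0.935,0,0,0,0]]'; python3 -m pendant '[[-0.362,-0.935,0,0,0,0],[-0.362,-0.935,0,0,0,0],[-0.362,-0.935,0,0,0,0],[-0.362,-0.935,0,0,0,0],[-0.362,-0.935,0,0,0,0]]'; python3 -m pendant '[[-0.362,-0.935,0,0,0,0],[-0.362,-0.935,0,0,0,0],[-0.18,-0.468,0,0,0,0],[0,0,0,0,0,0],[0,0,0,0,0,0]]'; python3 -c "
from h import *
s=r.get_state();print(s['q'].round(3),s['tool_pos'],s['eef_rot'].round(4))"
```

```text
clock: 3.73
tool_pos: [0.4983, 0.2442, 0.1837]
eef_rot: [-0.0, 1.0, 0.0, 0.0]
contact_force: [-0.1, 0.2, -0.6]
opening: 0.339
finger_force: 14.9
clock: 4.15
tool_pos: [0.5391, 0.1366, 0.1816]
eef_rot: [0.0, 1.0, -0.0, -0.0]
contact_force: [-0.3, 0.2, -0.4]
opening: 0.34
finger_force: 14.9
clock: 4.57
tool_pos: [0.584, 0.0196, 0.1815]
eef_rot: [0.0, 1.0, -0.0, -0.001]
contact_force: [1.1, -0.5, -0.6]
opening: 0.337
finger_force: 14.9
clock: 4.98
tool_pos: [0.629, -0.0973, 0.1814]
eef_rot: [0.0, 1.0, -0.0, -0.001]
contact_force: [0.2, -0.2, 0.1]
opening: 0.338
finger_force: 14.9
clock: 5.4
tool_pos: [0.6513, -0.1532, 0.1814]
eef_rot: [0.0, 1.0, 0.001, -0.001]
contact_force: [-0.2, 0.3, -0.5]
opening: 0.341
finger_force: 14.9
[ 0.368  0.811 -0.405  1.447  0.356  0.958  1.439] [ 0.65134673 -0.15316805  0.18144121] [ 5.e-04  1.e+00  5.e-04 -7.e-04]
```

```bash
python3 -m pendant '[[0,0,0.5,0,0,0],[0,0,1,0,0,0],[0,0,1,0,0,0],[0,0,1,0,0,0],[0,0,0.7,0,0,0]]'; python3 -m pendant '[[0,0,0.4,0,0,0],[0,0,0.15,0,0,0],[0,0,0.1,0,0,0],[0,0,0,0,0,0],[0,0,0,0,0,0]]'
python3 - <<'E'
from h import *
import cv2
p,_=optics.snapshot("scene"); cv2.imwrite("pics/s2.png",cv2.resize(p[200:350,380:520],None,fx=4,fy=4))
E
```

```text
clock: 5.82
tool_pos: [0.6501, -0.1503, 0.0742]
eef_rot: [-0.002, 1.0, 0.001, -0.002]
contact_force: [-0.3, 0.4, -0.9]
opening: 0.339
finger_force: 14.9
clock: 6.23
tool_pos: [0.6529, -0.153, 0.062]
eef_rot: [-0.0, 1.0, 0.0, 0.001]
contact_force: [-0.4, 0.9, -0.6]
opening: 0.34
finger_force: 14.9
```

View pics/s2.png

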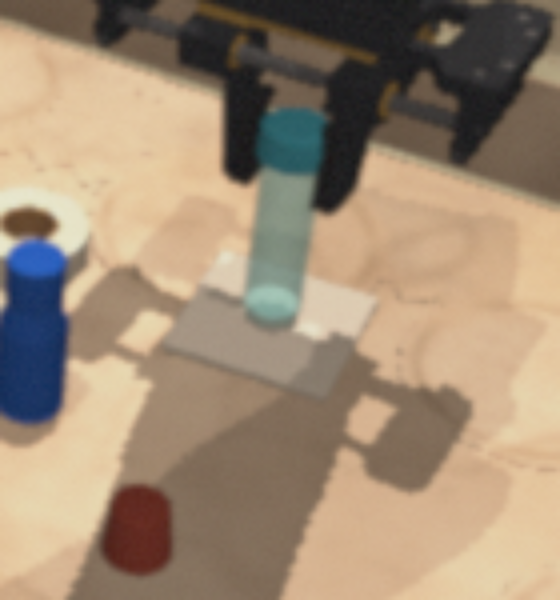

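```bash
python3 -m pendant '[[0,0,0.05,0,0,0],[0,0,0.05,0,0,0],[0,0,0,0,0,0],[0,0,0,0,0,0],[0,0,0,0,0,0]]';  python3 -m pendant '[[0,0,0,0,0,0],[0,0,0,0,0,0],[0,0,0,0,0,0],[0,0,0,0,0,0],[0,0,0,0,0,0]]' 1;python3 -m pendant '[[0,0,0,0,0,0],[0,0,0,0,0,0],[0,0,0,0,0,0],[0,0,0,0,0,0]]'
```

```text
clock: 6.7
tool_pos: [0.6528, -0.1534, 0.0591]
eef_rot: [0.0, 1.0, -0.0, 0.001]
contact_force: [0.7, -0.1, 4.6]
opening: 0.338
finger_force: 14.9
clock: 7.12
tool_pos: [0.6518, -0.1532, 0.058]
eef_rot: [-0.0, 1.0, 0.0, -0.0]
contact_force: [0.1, 0.0, 0.2]
opening: 0.693
finger_force: 0.0
clock: 7.45
tool_pos: [0.6521, -0.1533, 0.0583]
eef_rot: [-0.0, 1.0, 0.0, 0.0]
contact_force: [0.0, -0.0, 0.4]
opening: 0.991
finger_force: 0.0
```

```bash
python3 -m pendant '[[0,0,-0.5,0,0,0],[0,0,-1,0,0,0],[0,0,-1,0,0,0],[0,0,-1,0,0,0],[0,0,-0.7,0,0,0]]'; python3 -m pendant '[[0.036,0.473,0,0,0,0],[0.072,0.946,0,0,0,0],[0.072,0.946,0,0,0,0],[0.072,0.946,0,0,0,0],[0.072,0.946,0,0,0,0]]'; python3 -m pendant '[[0.072,0.946,0,0,0,0],[0.072,0.946,0,0,0,0],[0.072,0.946,0,0,0,0],[0.072,0.946,0,0,0,0],[0.072,0.946,0,0,0,0]]'; python3 -m pendant '[[0.072,0.946,0,0,0,0],[0.036,0.473,0,0,0,0],[0,0,0,0,0,0],[0,0,0,0,0,0]]'
python3 - <<'E'
from h import *
import cv2
p,_=optics.snapshot("scene"); cv2.imwrite("pics/s3.png",p)
E
```

```text
clock: 7.87
tool_pos: [0.6532, -0.1533, 0.1669]
eef_rot: [0.0, 1.0, -0.0, 0.002]
contact_force: [1.1, -0.5, 0.1]
opening: 1.001
finger_force: 0.0
clock: 8.28
tool_pos: [0.6432, -0.0449, 0.1631]
eef_rot: [-0.0, 1.0, 0.0, -0.0]
contact_force: [-0.9, 0.0, 0.5]
opening: 1.003
finger_force: 0.0
clock: 8.7
tool_pos: [0.634, 0.0734, 0.1631]
eef_rot: [-0.0, 1.0, 0.0, -0.001]
contact_force: [0.5, 0.3, 0.2]
opening: 0.999
finger_force: 0.0
clock: 9.03
tool_pos: [0.632, 0.1067, 0.1632]
eef_rot: [-0.001, 1.0, -0.0, -0.0]
contact_force: [0.2, -0.0, -0.2]
opening: 1.0
finger_force: 0.0
```

View pics/s3.png

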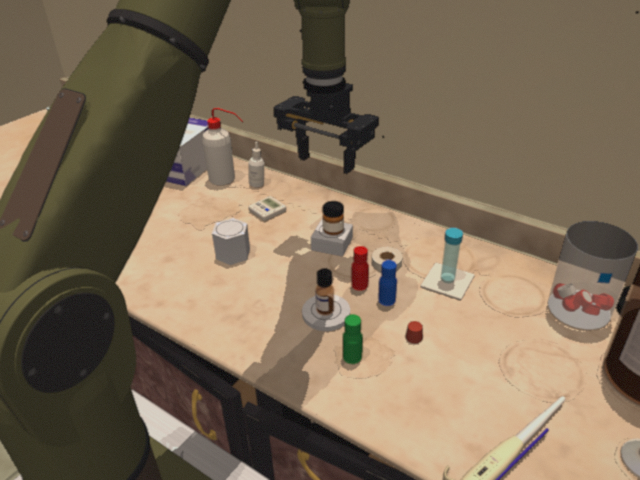

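```bash
python3 -m pendant '[[-0.04,-0.47,0,0,0,0],[0,0,0.6,0,0,0],[0,0,1,0,0,0],[0,0,1,0,0,0],[0,0,1,0,0,0]]'; python3 -m pendant '[[0,0,0.7,0,0,0],[0,0,0.35,0,0,0],[0,0,0.18,0,0,0],[0,0,0,0,0,0],[0,0,0,0,0,0]]'
python3 -m pendant '[[0,0,0,0,0,0],[0,0,0,0,0,0],[0,0,0,0,0,0],[0,0,0,0,0,0],[0,0,0,0,0,0]]' -1 20
python3 -m pendant '[[0,0,0,0,0,0],[0,0,0,0,0,0],[0,0,0,0,0,0],[0,0,0,0,0,0]]'
python3 - <<'E'
from h import *
import cv2
p,_=optics.snapshot("top"); cv2.imwrite("pics/t1.png",cv2.resize(p[180:310,190:390],None,fx=4,fy=4,interpolation=cv2.INTER_CUBIC))
E
```

```text
clock: 9.5
tool_pos: [0.634, 0.0911, 0.0726]
eef_rot: [0.002, 1.0, -0.001, 0.001]
contact_force: [0.8, 0.9, 0.1]
opening: 1.002
finger_force: 0.0
clock: 9.92
tool_pos: [0.6342, 0.0944, 0.0435]
eef_rot: [0.001, 1.0, 0.0, 0.001]
contact_force: [-0.1, -0.2, -0.2]
opening: 1.001
finger_force: 0.0
clock: 10.33
tool_pos: [0.6335, 0.0952, 0.043]
eef_rot: [-0.0, 1.0, 0.0, 0.0]
contact_force: [-0.9, 0.1, 0.8]
opening: 0.648
finger_force: 0.0
clock: 10.67
tool_pos: [0.6333, 0.0952, 0.0427]
eef_rot: [-0.0, 1.0, 0.0, 0.0]
contact_force: [0.3, -0.7, -0.2]
opening: 0.484
finger_force: 20.0
```

View pics/t1.png

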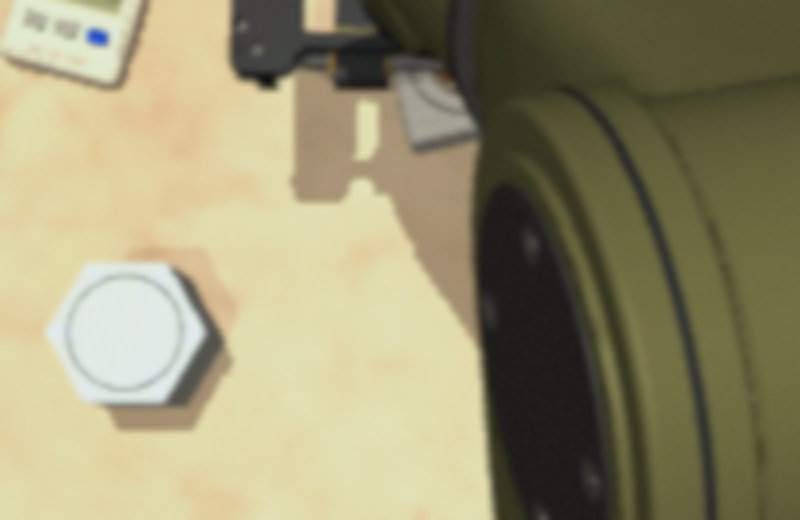

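```bash
python3 -m pendant '[[0,0,-0.3,0,0,0],[0,0,-0.8,0,0,0],[0,0,-1,0,0,0],[0,0,-0.5,0,0,0],[0,0,0,0,0,0]]'; python3 -m pendant '[[0.392,0.435,0,0,0,0],[0.784,0.87,0,0,0,0],[0.784,0.87,0,0,0,0],[0.784,0.87,0,0,0,0],[0.784,0.87,0,0,0,0]]'; python3 -m pendant '[[0.784,0.87,0,0,0,0],[0.784,0.87,0,0,0,0],[0.392,0.435,0,0,0,0],[0,0,0,0,0,0],[0,0,0,0,0,0]]'; python3 -m pendant '[[0,0,0,0,0,0],[0,0,0,0,0,0]]'
python3 - <<'E'
from h import *
import cv2
p,_=optics.snapshot("scene"); cv2.imwrite("pics/s4.png",cv2.resize(p[140:290,150:350],None,fx=4,fy=4,interpolation=cv2.INTER_CUBIC))
E
```

```text
clock: 11.13
tool_pos: [0.6356, 0.0958, 0.111]
eef_rot: [0.0, 1.0, 0.001, 0.003]
contact_force: [0.1, 0.1, -0.5]
opening: 0.485
finger_force: 20.0
clock: 11.55
tool_pos: [0.5436, 0.1934, 0.1067]
eef_rot: [0.0, 1.0, -0.0, -0.001]
contact_force: [0.2, 0.3, -0.3]
opening: 0.484
finger_force: 20.0
clock: 11.97
tool_pos: [0.4954, 0.2476, 0.107]
eef_rot: [-0.001, 1.0, -0.0, -0.0]
contact_force: [0.7, -0.3, -0.1]
opening: 0.486
finger_force: 20.0
clock: 12.13
tool_pos: [0.4972, 0.2455, 0.1072]
eef_rot: [0.001, 1.0, -0.001, 0.0]
contact_force: [-0.8, -0.4, 0.0]
opening: 0.488
finger_force: 20.0
```

View pics/s4.png

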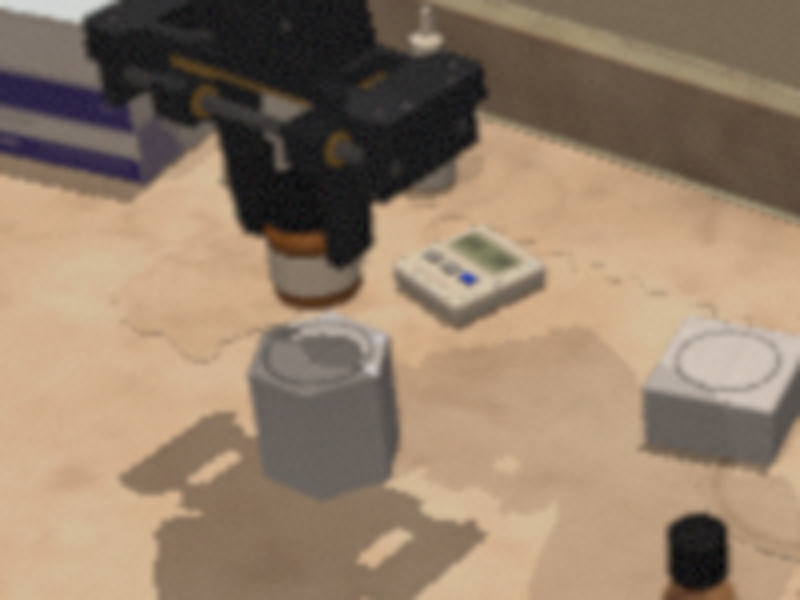

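```bash
python3 -m pendant '[[0.02,0.04,0.5,0,0,0],[0,0,0.5,0,0,0],[0,0,0.28,0,0,0],[0,0,0.1,0,0,0],[0,0,0,0,0,0]]'; python3 -m pendant '[[0,0,0.05,0,0,0],[0,0,0.04,0,0,0],[0,0,0,0,0,0]]'
python3 - <<'E'
from h import *
for n,x,y,z in(("high",321,352,.064),("mid",728,360,.036)): print(n,atz("scene",150+(x+.5)/4-.5,140+(y+.5)/4-.5,z))
print(r.get_state()["tool_pos"])
E
```

```text
clock: 12.6
tool_pos: [0.4956, 0.2476, 0.0725]
eef_rot: [0.0, 1.0, -0.0, -0.0]
contact_force: [-0.8, 0.4, -0.7]
opening: 0.483
finger_force: 20.0
clock: 12.85
tool_pos: [0.4959, 0.2484, 0.0712]
eef_rot: [0.0, 1.0, 0.0, 0.0]
contact_force: [0.2, 0.0, -1.1]
opening: 0.482
finger_force: 20.0
high [0.49884641 0.24728968 0.064     ]
mid [0.63574656 0.0970691  0.036     ]
[0.49587925 0.24842047 0.07116955]
```

```bash
python3 -m pendant '[[0,0,0.05,0,0,0],[0,0,0,0,0,0],[0,0,0,0,0,0]]';  python3 -m pendant '[[0,0,0,0,0,0],[0,0,0,0,0,0],[0,0,0,0,0,0],[0,0,0,0,0,0],[0,0,0,0,0,0]]' 1;python3 -m pendant '[[0,0,0,0,0,0],[0,0,0,0,0,0],[0,0,0,0,0,0],[0,0,0,0,0,0]]'; python3 -m pendant '[[0,0,-0.5,0,0,0],[0,0,-1,0,0,0],[0,0,-1,0,0,0],[0,0,-0.8,0,0,0],[0,0,-0.3,0,0,0]]'; python3 -m pendant '[[0.09,-0.49,0,0,0,0],[0.18,-0.98,0,0,0,0],[0.18,-0.98,0,0,0,0],[0.18,-0.98,0,0,0,0],[0.18,-0.98,0,0,0,0]]'; python3 -m pendant '[[0.18,-0.98,0,0,0,0],[0.18,-0.98,0,0,0,0],[0.18,-0.98,0,0,0,0],[0.18,-0.98,0,0,0,0],[0.18,-0.98,0,0,0,0]]'; python3 -m pendant '[[0.18,-0.49,0,0,0,0],[0,0,0,0,0,0],[0,0,0,0,0,0],[0,0,0,0,0,0]]'
```

```text
clock: 13.1
tool_pos: [0.496, 0.2485, 0.0706]
eef_rot: [0.0, 1.0, 0.0, 0.001]
contact_force: [-0.3, -0.8, 5.5]
opening: 0.487
finger_force: 20.0
clock: 13.52
tool_pos: [0.4956, 0.2484, 0.0695]
eef_rot: [-0.0, 1.0, 0.0, -0.0]
contact_force: [-0.8, 0.2, 0.5]
opening: 0.841
finger_force: 0.0
clock: 13.85
tool_pos: [0.4956, 0.2484, 0.0696]
eef_rot: [0.0, 1.0, 0.0, -0.0]
contact_force: [0.4, -0.7, -0.1]
opening: 1.001
finger_force: 0.0
clock: 14.27
tool_pos: [0.4969, 0.2492, 0.1623]
eef_rot: [0.0, 1.0, 0.001, 0.002]
contact_force: [1.0, 0.6, -0.7]
opening: 0.999
finger_force: 0.0
clock: 14.68
tool_pos: [0.4737, 0.1355, 0.1582]
eef_rot: [0.0, 1.0, -0.001, -0.001]
contact_force: [-0.0, 0.2, 0.4]
opening: 1.001
finger_force: 0.0
clock: 15.1
tool_pos: [0.4508, 0.0134, 0.1583]
eef_rot: [0.0, 1.0, -0.0, -0.002]
contact_force: [0.8, -0.0, 0.4]
opening: 0.998
finger_force: 0.0
clock: 15.43
tool_pos: [0.4483, 0.0043, 0.1591]
eef_rot: [-0.0, 1.0, 0.001, -0.0]
contact_force: [0.7, 0.4, 0.5]
opening: 1.001
finger_force: 0.0
```

```bash
python3 -m pendant '[[-0.02,-0.52,0,0,0,0],[0,0,0.6,0,0,0],[0,0,1,0,0,0],[0,0,1,0,0,0],[0,0,1,0,0,0]]'; python3 -m pendant '[[0,0,0.7,0,0,0],[0,0,0.35,0,0,0],[0,0,0.18,0,0,0],[0,0,0,0,0,0],[0,0,0,0,0,0]]'
python3 -m pendant '[[0,0,0,0,0,0],[0,0,0,0,0,0],[0,0,0,0,0,0],[0,0,0,0,0,0],[0,0,0,0,0,0]]' -1 20
python3 -m pendant '[[0,0,0,0,0,0],[0,0,0,0,0,0],[0,0,0,0,0,0],[0,0,0,0,0,0]]'
python3 - <<'E'
from h import *
import cv2
p,_=optics.snapshot("scene"); cv2.imwrite("pics/s5.png",cv2.resize(p[160:360,200:440],None,fx=3,fy=3,interpolation=cv2.INTER_CUBIC))
E
```

```text
clock: 15.85
tool_pos: [0.4497, -0.0079, 0.0687]
eef_rot: [-0.001, 1.0, 0.001, 0.001]
contact_force: [0.6, 0.5, -0.2]
opening: 1.0
finger_force: 0.0
clock: 16.27
tool_pos: [0.4491, -0.0087, 0.0389]
eef_rot: [-0.001, 1.0, 0.0, 0.0]
contact_force: [0.1, 0.2, 0.7]
opening: 1.007
finger_force: 0.0
clock: 16.68
tool_pos: [0.4491, -0.0097, 0.0392]
eef_rot: [0.0, 1.0, 0.0, 0.0]
contact_force: [-0.1, 0.2, 0.2]
opening: 0.641
finger_force: 0.0
clock: 17.02
tool_pos: [0.4488, -0.0097, 0.0389]
eef_rot: [0.0, 1.0, -0.0, -0.0]
contact_force: [-0.2, -0.1, 0.4]
opening: 0.363
finger_force: 20.0
```

View pics/s5.png

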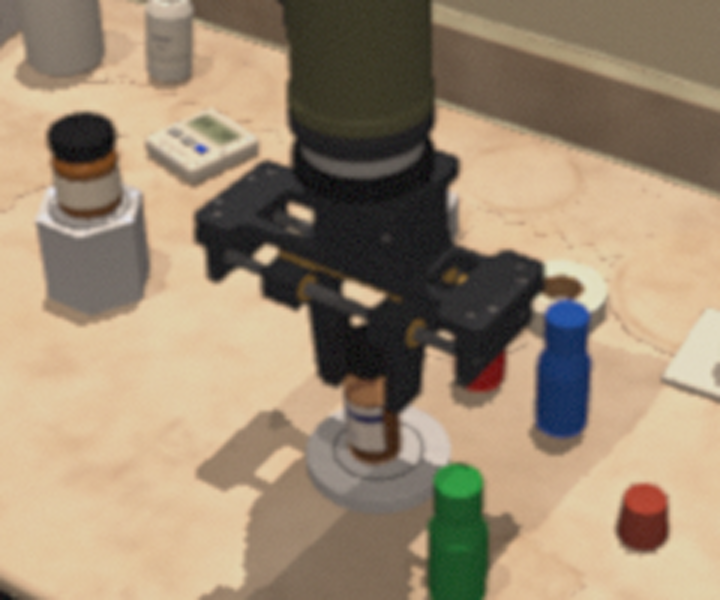

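```bash
python3 -m pendant '[[0,0,-0.3,0,0,0],[0,0,-0.8,0,0,0],[0,0,-1,0,0,0],[0,0,-1,0,0,0],[0,0,-0.45,0,0,0]]'; python3 -m pendant '[[-0.46,0.267,0,0,0,0],[-0.92,0.534,0,0,0,0],[-0.92,0.534,0,0,0,0],[-0.92,0.534,0,0,0,0],[-0.92,0.534,0,0,0,0]]'; python3 -m pendant '[[-0.92,0.534,0,0,0,0],[-0.92,0.534,0,0,0,0],[-0.92,0.534,0,0,0,0],[-0.46,0.267,0,0,0,0],[0,0,0,0,0,0]]'; python3 -m pendant '[[0,0,0,0,0,0],[0,0,0,0,0,0]]'
```

```text
clock: 17.48
tool_pos: [0.4495, -0.0097, 0.1304]
eef_rot: [0.0, 1.0, 0.0, 0.001]
contact_force: [0.1, 0.2, -0.7]
opening: 0.36
finger_force: 20.0
clock: 17.9
tool_pos: [0.553, 0.0508, 0.1283]
eef_rot: [0.0, 1.0, 0.0, -0.0]
contact_force: [-0.1, 0.3, -0.1]
opening: 0.363
finger_force: 20.0
clock: 18.32
tool_pos: [0.635, 0.0999, 0.1281]
eef_rot: [-0.001, 1.0, 0.001, 0.001]
contact_force: [-1.5, 1.4, -0.6]
opening: 0.362
finger_force: 20.0
clock: 18.48
tool_pos: [0.6315, 0.0961, 0.1276]
eef_rot: [0.0, 1.0, -0.001, -0.001]
contact_force: [0.1, -1.1, -0.9]
opening: 0.36
finger_force: 20.0
```

```bash
python3 -m pendant '[[0,0,0.5,0,0,0],[0,0,1,0,0,0],[0,0,0.7,0,0,0],[0,0,0.25,0,0,0],[0,0,0.08,0,0,0]]'; python3 -m pendant '[[0,0,0,0,0,0],[0,0,0.06,0,0,0],[0,0,0.04,0,0,0],[0,0,0,0,0,0],[0,0,0,0,0,0]]'
```

```text
clock: 18.9
tool_pos: [0.6314, 0.0958, 0.0631]
eef_rot: [0.0, 1.0, -0.001, -0.002]
contact_force: [-0.6, -0.5, -0.1]
opening: 0.362
finger_force: 20.0
clock: 19.32
tool_pos: [0.6336, 0.0974, 0.0628]
eef_rot: [0.0, 1.0, 0.0, 0.001]
contact_force: [0.3, -0.1, 4.0]
opening: 0.362
finger_force: 20.0
```

```bash
python3 -m pendant '[[0,0,0,0,0,0],[0,0,0,0,0,0],[0,0,0,0,0,0],[0,0,0,0,0,0],[0,0,0,0,0,0]]' 1;python3 -m pendant '[[0,0,0,0,0,0],[0,0,0,0,0,0],[0,0,0,0,0,0],[0,0,0,0,0,0]]'; python3 -m pendant '[[0,0,-0.5,0,0,0],[0,0,-1,0,0,0],[0,0,-1,0,0,0],[0,0,-1,0,0,0],[0,0,-0.8,0,0,0]]'; python3 -m pendant '[[-0.076,-0.5,0,0,0,0],[-0.076,-1,0,0,0,0],[-0.076,-1,0,0,0,0],[-0.076,-1,0,0,0,0],[-0.076,-1,0,0,0,0]]'; python3 -m pendant '[[-0.076,-1,0,0,0,0],[-0.076,-1,0,0,0,0],[-0.076,-1,0,0,0,0],[-0.076,-1,0,0,0,0],[-0.076,-1,0,0,0,0]]';  python3 -m pendant '[[0,-0.5,0,0,0,0],[0,0,0,0,0,0],[0,0,0,0,0,0],[0,0,0,0,0,0]]'
```

```text
clock: 19.73
tool_pos: [0.6327, 0.0972, 0.0617]
eef_rot: [-0.0, 1.0, 0.0, -0.0]
contact_force: [-0.4, -0.0, -0.5]
opening: 0.713
finger_force: 0.0
clock: 20.07
tool_pos: [0.6328, 0.0972, 0.0618]
eef_rot: [0.0, 1.0, 0.0, -0.0]
contact_force: [0.3, 0.3, -0.7]
opening: 0.993
finger_force: 0.0
clock: 20.48
tool_pos: [0.6334, 0.0974, 0.1723]
eef_rot: [-0.0, 1.0, 0.0, 0.001]
contact_force: [1.0, -0.5, 0.9]
opening: 1.003
finger_force: 0.0
clock: 20.9
tool_pos: [0.6419, -0.0175, 0.1692]
eef_rot: [0.0, 1.0, -0.0, -0.0]
contact_force: [0.5, 0.1, -0.7]
opening: 1.0
finger_force: 0.0
clock: 21.32
tool_pos: [0.6512, -0.1426, 0.1691]
eef_rot: [0.0, 1.0, -0.0, -0.0]
contact_force: [0.6, 1.3, -0.3]
opening: 0.997
finger_force: 0.0
clock: 21.65
tool_pos: [0.6518, -0.1502, 0.1694]
eef_rot: [-0.001, 1.0, 0.001, -0.0]
contact_force: [-0.2, 0.5, -0.5]
opening: 0.998
finger_force: 0.0
```

```bash
python3 -m pendant '[[0,-0.02,0.6,0,0,0],[0,0,1,0,0,0],[0,0,1,0,0,0],[0,0,1,0,0,0],[0,0,0.6,0,0,0]]'; python3 -m pendant '[[0,0,0.24,0,0,0],[0,0,0,0,0,0],[0,0,0,0,0,0]]'
python3 -m pendant '[[0,0,0,0,0,0],[0,0,0,0,0,0],[0,0,0,0,0,0],[0,0,0,0,0,0],[0,0,0,0,0,0]]' -1 15
python3 -m pendant '[[0,0,0,0,0,0],[0,0,0,0,0,0],[0,0,0,0,0,0],[0,0,0,0,0,0],[0,0,0,0,0,0]]'
```

```text
clock: 22.07
tool_pos: [0.6506, -0.15, 0.062]
eef_rot: [-0.002, 1.0, 0.001, -0.002]
contact_force: [-0.0, 0.4, -0.5]
opening: 1.003
finger_force: 0.0
clock: 22.32
tool_pos: [0.6525, -0.1517, 0.0591]
eef_rot: [-0.001, 1.0, 0.0, 0.001]
contact_force: [-0.6, 0.7, 0.6]
opening: 1.0
finger_force: 0.0
clock: 22.73
tool_pos: [0.6521, -0.1535, 0.0589]
eef_rot: [0.0, 1.0, -0.0, 0.0]
contact_force: [-0.3, 0.8, 0.2]
opening: 0.644
finger_force: 0.0
clock: 23.15
tool_pos: [0.6519, -0.1533, 0.0584]
eef_rot: [0.0, 1.0, 0.0, 0.0]
contact_force: [-0.2, -0.3, 0.1]
opening: 0.337
finger_force: 14.8
```

```bash
python3 -m pendant '[[0,0,-0.4,0,0,0],[0,0,-0.9,0,0,0],[0,0,-1,0,0,0],[0,0,-1,0,0,0],[0,0,-1,0,0,0]]'; python3 -m pendant '[[0,0,-0.4,0,0,0],[0.495,0.354,0,0,0,0],[0.99,0.709,0,0,0,0],[0.99,0.709,0,0,0,0],[0.99,0.709,0,0,0,0]]'; python3 -m pendant '[[0.99,0.709,0,0,0,0],[0.99,0.709,0,0,0,0],[0.99,0.709,0,0,0,0],[0.99,0.709,0,0,0,0],[0.495,0.354,0,0,0,0]]'; python3 -m pendant '[[0,0,0,0,0,0],[0,0,0,0,0,0],[0,0,0,0,0,0]]'
```

```text
clock: 23.57
tool_pos: [0.6517, -0.1533, 0.1676]
eef_rot: [-0.0, 1.0, 0.0, 0.0]
contact_force: [1.0, -0.6, -0.6]
opening: 0.339
finger_force: 14.8
clock: 23.98
tool_pos: [0.5638, -0.0908, 0.1757]
eef_rot: [0.0, 1.0, 0.0, -0.0]
contact_force: [0.3, 0.4, -0.1]
opening: 0.338
finger_force: 14.8
clock: 24.4
tool_pos: [0.4501, -0.0097, 0.1759]
eef_rot: [-0.001, 1.0, 0.0, -0.002]
contact_force: [0.1, -0.2, -1.3]
opening: 0.337
finger_force: 14.8
clock: 24.65
tool_pos: [0.4551, -0.0122, 0.1759]
eef_rot: [0.0, 1.0, -0.0, 0.001]
contact_force: [0.9, 0.4, 0.1]
opening: 0.336
finger_force: 14.8
```

```bash
python3 -m pendant '[[0,0,0.6,0,0,0],[0,0,1,0,0,0],[0,0,1,0,0,0],[0,0,1,0,0,0],[0,0,0.5,0,0,0]]'; python3 -m pendant '[[0,0,0.25,0,0,0],[0,0,0.08,0,0,0],[0,0,0,0,0,0],[0,0,0.06,0,0,0],[0,0,0,0,0,0]]'
python3 - <<'E'
from h import *
import cv2
p,_=optics.snapshot("scene"); cv2.imwrite("pics/s6.png",cv2.resize(p[160:360,200:440],None,fx=3,fy=3,interpolation=cv2.INTER_CUBIC))
E
```

```text
clock: 25.07
tool_pos: [0.4544, -0.0126, 0.0709]
eef_rot: [0.001, 1.0, -0.0, -0.001]
contact_force: [-0.4, 0.2, -0.3]
opening: 0.336
finger_force: 14.8
clock: 25.48
tool_pos: [0.4549, -0.0117, 0.0643]
eef_rot: [0.0, 1.0, 0.0, 0.001]
contact_force: [0.7, -0.4, 1.0]
opening: 0.342
finger_force: 14.8
```

View pics/s6.png

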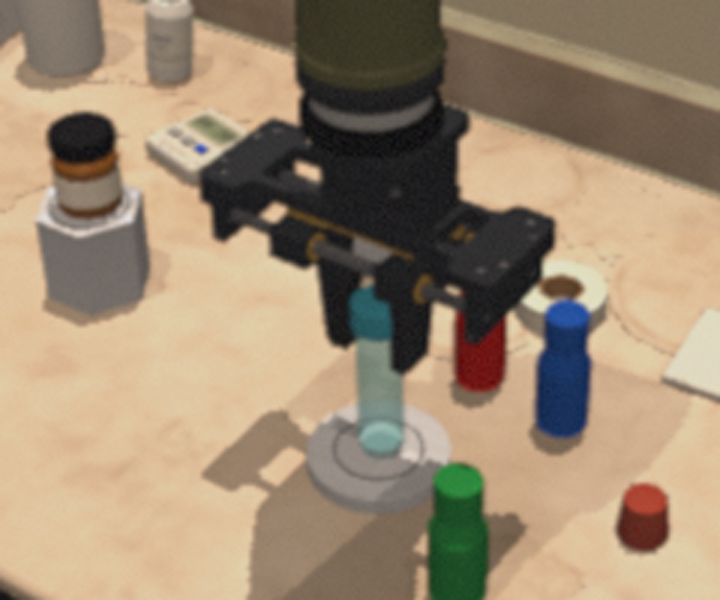

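Run:
```python
from h import *
for x,y in((378,450),(380,437),(380,440)): print(atz("scene",200+(x+.5)/3-.5,160+(y+.5)/3-.5,.012))
```

```text
[ 0.45275199 -0.01266356  0.012     ]
[ 0.4627347  -0.00728554  0.012     ]
[ 0.46056525 -0.0087643   0.012     ]
```

```bash
python3 -m pendant '[[0,0,-0.1,0,0,0],[0.13,-0.05,0,0,0,0],[0,0,0.1,0,0,0],[0,0,0.04,0,0,0],[0,0,0,0,0,0]]';python3 -m pendant '[[0,0,0,0,0,0],[0,0,0,0,0,0],[0,0,0,0,0,0],[0,0,0,0,0,0],[0,0,0,0,0,0]]' 1;python3 -m pendant '[[0,0,0,0,0,0],[0,0,0,0,0,0],[0,0,0,0,0,0],[0,0,0,0,0,0]]'; python3 -m pendant '[[0,0,-0.5,0,0,0],[0,0,-1,0,0,0],[0,0,-1,0,0,0],[0,0,-1,0,0,0],[0,0,-0.8,0,0,0]]'; python3 -m pendant '[[0,-0.5,0,0,0,0],[0,-1,0,0,0,0],[0,-1,0,0,0,0],[0,-1,0,0,0,0],[0,-1,0,0,0,0]]';python3 -m pendant '[[0,-1,0,0,0,0],[0,-1,0,0,0,0],[0,-1,0,0,0,0],[0,-1,0,0,0,0],[0,-1,0,0,0,0]]'; python3 -m pendant '[[0,-1,0,0,0,0],[0,-1,0,0,0,0],[0,-0.5,0,0,0,0],[0,0,0,0,0,0],[0,0,0,0,0,0]]'
python3 - <<'E'
from h import *
import cv2
p,d=optics.snapshot("scene"); cv2.imwrite("pics/s7.png",cv2.resize(p[160:360,200:440],None,fx=3,fy=3,interpolation=cv2.INTER_CUBIC))
p,d=optics.snapshot("top"); cv2.imwrite("pics/t7.png",cv2.resize(p[160:310,190:390],None,fx=4,fy=4,interpolation=cv2.INTER_CUBIC))
E
```

```text
clock: 25.95
tool_pos: [0.4508, -0.0129, 0.0632]
eef_rot: [-0.0, 1.0, -0.0, 0.001]
contact_force: [-0.4, -0.0, 9.1]
opening: 0.332
finger_force: 14.0
clock: 26.37
tool_pos: [0.4505, -0.0128, 0.0624]
eef_rot: [0.0, 1.0, 0.0, -0.0]
contact_force: [0.1, -0.7, 0.1]
opening: 0.691
finger_force: 0.0
clock: 26.7
tool_pos: [0.4506, -0.0128, 0.0626]
eef_rot: [0.0, 1.0, 0.0, -0.0]
contact_force: [1.1, -0.7, -0.4]
opening: 0.987
finger_force: 0.0
clock: 27.12
tool_pos: [0.4506, -0.0128, 0.1717]
eef_rot: [-0.0, 1.0, 0.0, 0.0]
contact_force: [1.1, 0.1, -0.3]
opening: 1.0
finger_force: 0.0
clock: 27.53
tool_pos: [0.4502, -0.1265, 0.1702]
eef_rot: [-0.0, 1.0, -0.0, -0.0]
contact_force: [0.5, -0.5, -0.3]
opening: 1.001
finger_force: 0.0
clock: 27.95
tool_pos: [0.4501, -0.2516, 0.17]
eef_rot: [0.0, 1.0, 0.0, -0.0]
contact_force: [0.1, 0.3, 0.1]
opening: 0.999
finger_force: 0.0
clock: 28.37
tool_pos: [0.4504, -0.3121, 0.1698]
eef_rot: [0.0, 1.0, 0.001, -0.0]
contact_force: [0.6, 0.9, 0.3]
opening: 1.005
finger_force: 0.0
```

View pics/s7.png

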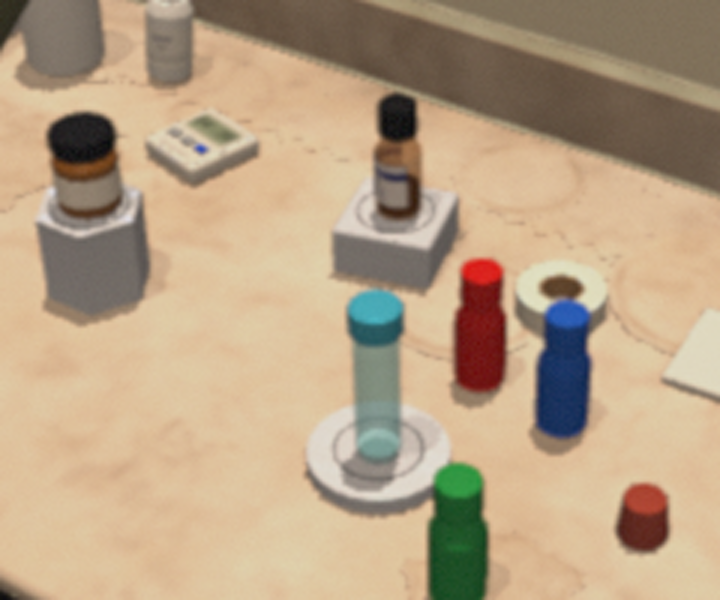

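View pics/t7.png

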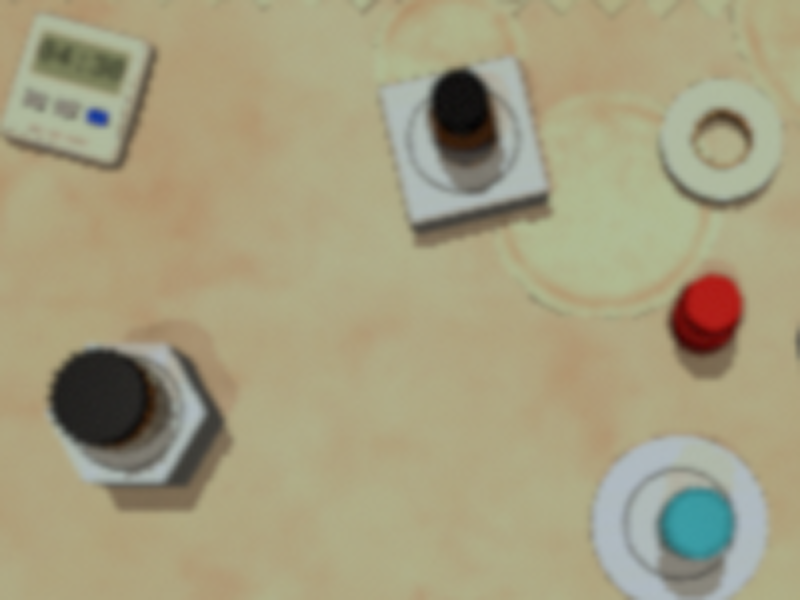

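Run:
```python
from h import *
for n,x,y,c in(("tube",697,523,(.4533,-.0115)),("bottle",461,101,(.6314,.0967)),("jar",101,397,(.4957,.2477))):
    q=atz("top",190+(x+.5)/4-.5,160+(y+.5)/4-.5,.122)[:2]; print(n,q,np.hypot(*(q-c)))
```

```text
tube [ 0.45056802 -0.01187994] 0.002758271592017356
bottle [0.63232886 0.09491657] 0.0020108185523522227
jar [0.49797412 0.24667997] 0.0024924049712927426
```

All three are upright and within 3 mm of centre; bystanders unmoved, gripper clear.

```bash
python3 -c "
from plant import r
print(r.finish_job())"
```

```text
the job is handed in; nothing more can be done
None
```

I handed the job in at about 28 s: the teal tube is on the lowest stand, the amber bottle on the middle one and the jar on the highest, each upright and about 2–3 mm off centre by the top camera, and in the last pictures the timer, tape roll and stopper look unmoved.

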